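# Make up a urine-test kit and a smear kit in their fitted trays

## Robot

A 6-joint arm with a two-finger parallel gripper is mounted at the origin on the work surface; the furniture and walls round the work are solid. World frame = base frame: x ahead of the robot, y to its left, z up, the work surface at z = 0. Lengths are in mm, angles in rad, forces in N, time in s.
With the tool pointing down it reaches from about 350 to 775 mm from the base axis. Payload 7.3 kg.
Tool frame: the origin (TCP) lies at the very end of the fingers, on their centre line; the grasp point (between the pads) lies 19 mm behind it; z points along the fingers, y is the line along which they close (so a half turn about z gives the same grasp; the last joint's range is limited). The gripper opens to 92 mm and grips with 3 to 60 N. Pads are 19 mm wide; open, the fingers measure 130 mm over their backs; the gripper's body (75 mm by 190 mm) begins 47 mm behind the grasp point.
Start: joints at [0.957, 0.342, 1.524, -0, 1.275, -0.146], TCP at [236.726, 468.625, 187.941] pointing down, gripper open.
Joint ranges: [-2.53, 2.53], [-0.77, 2.02], [0.04, 2.7], [-1, 4.14], [0.28, 2.66], [-3.11, 3.11]. Speed limits (rad/s): [2.57, 2.57, 3.14, 3.14, 3.14, 3.14].

## Interface

Orientations are given as [roll, pitch, yaw] about the fixed x, y, z axes, in that order (R = Rz(yaw) Ry(pitch) Rx(roll)).
In Python, from plant import get_obs, vision, workorder gives the robot as it stands.
- The arm moves only by the shell command python3 -m pendant 'ROWS' [OPENING]. ROWS is a JSON object of lists of equal length, an entry for each row: "dp": the shift along the tool's x, y, z in m, a list of three; "rotation": the turn, a rotation vector about the tool's x, y, z in rad, a list of three. A call has 1 to 8 rows; each row is the pose to reach, as a shift and turn from the pose commanded when the call began, along the tool's axes at that moment; what a row does not reach only later rows make up. A row lasts 1/8 s, in which the tool goes at most 62.5 mm and 10.7 degrees, less where a joint would pass 70% of its speed; a pose out of reach is approached as far as the arm can. A call with a gripper value outside its range is refused whole. OPENING is the finger opening in m, from 0 to 0.0918, set as the call begins (- or left out, the last holds). The fingers move at their own pace and stop on an object; the grip force is fixed at half the most. Time passes only in rows, so rows that repeat a pose let the fingers close. It gives the time, the measured TCP pose, the force, the opening and the grip force at its end, in the units of the state.
- get_obs(): the state, without advancing time (a new reading comes with each control period).
- vision.capture(name): name is "scene" or "top"; returns a dict with "pixels" (480x640x3 uint8, red, green, blue), "vfov" (degrees; the focal length in pixels is half the picture's height over the tangent of half this angle, whatever the lens; pixels are square), "cx", "cy" (the principal point, pixels), "pose" (4x4, takes a point from camera to world coordinates). Camera axes: x right, y up, looking along -z (the intrinsics and any distortion apply to the point x, -y, -z); pixel columns grow to the right and rows downward; lengths in mm; the calibration is good to about 2 mm. A picture is of the moment at which its call begins. There is no depth.
- workorder.close_job(): hands the job in; it is judged then, once.
The state is a dict: "time": time; "joint_positions": joint angles; "dq": joint speeds; "tau": joint torques, N m; "tool_pos": TCP position; "tcp_rot": TCP orientation; "contact_force": force on the tool from outside, world axes, zero at the start; "moment": the same for the moment, N m; "grip_width": finger opening in mm; "finger_force": force on a finger pad.
Only numpy, scipy, OpenCV 4.12 (cv2) and the standard library are available. Lean on these libraries where they do the work, as an engineer would, in place of code of your own. Each camera call takes 0.05 s, during which the arm holds its last target. There are 200 camera calls.

## Task

Make up the two ward kits from the stock on the bench: the blue tray gets the cup with the orange lid and the blue carton, the yellow tray gets the cup with the red lid, the green slide box and the small green-capped bottle. Seat each thing upright on the floor of the recess cut for it, keep everything upright as you carry it and set it down rather than drop it. Leave the spare white-lidded cup and the brown bottle standing where they are.

Things in the scene. Friction and masses are not known exactly. Their poses are not given: they have to be found in the camera images.
- blue_tray: Fixed shallow kit tray, blue rim, dark grey foam, blue recess floors. 96 mm (own x) by 226 mm (own y); rim 16 mm high, foam top 14, recess floors 4 mm up. Origin: centre of underside, z up; own x points away from the robot within 0.2 rad. Recess centres (x, y): round, 66 mm across, (0, +71 mm), for a cup; 72 mm (x) by 126 mm (y), (0, -34 mm), for the carton.
- yellow_tray: Fixed shallow kit tray, yellow rim, dark grey foam, yellow recess floors. 96 mm (own x) by 250 mm (own y); heights, origin and axes as for the blue tray (recess floors 4 mm up, rim 16). Recess centres (x, y): round, 66 mm across, (0, +83 mm), for a cup; 76 mm (x) by 101 mm (y), (0, -5.5 mm), for the slide box; small round, 49 mm across, (0, -89.5 mm), for the small bottle.
- orange_cup: Screw-lid specimen cup standing upright, grey body, orange lid. 65 mm tall; lid 63 mm across, from 54 mm up to the top; the body tapers to 49 mm at the foot. Origin: centre of its underside, z up. About 30 g. 
- red_cup: Screw-lid specimen cup standing upright, grey body, red lid. 65 mm tall; lid 63 mm across, from 54 mm up to the top; the body tapers to 49 mm at the foot. Origin: centre of its underside, z up. About 30 g. 
- white_cup: Screw-lid specimen cup standing upright, grey body, white lid. 65 mm tall; lid 63 mm across, from 54 mm up to the top; the body tapers to 49 mm at the foot. Origin: centre of its underside, z up. About 30 g. A spare that stays in the stock.
- blue_carton: Closed blue folding carton with white label panels, 56 mm (its own x) by 110 mm (its own y) by 70 mm tall, standing on its 56 x 110 mm face. Origin: centre of its underside, z up. About 90 g. Grip it across the 56 mm side.
- slide_case: Green microscope-slide box with its lid fixed shut, lying flat, 60 mm (its own x) by 85 mm (its own y) by 35 mm tall. Origin: centre of its underside, z up. About 120 g. Grip it across the 60 mm side.
- small_bottle: Small white bottle with a purple band and a green screw cap, standing upright, 33 mm across and 58 mm tall; body straight from 4 to 38 mm up, cap 23 mm across from 49 mm up to the top. Origin: centre of its underside, z up. About 30 g.
- brown_bottle: Brown bottle with a black cap, 52 mm across, 105 mm tall, standing at the right edge of the work; loose. Origin: centre of its underside. Not part of either kit: stays where it is.
Things that resemble listed ones, but are neither listed nor needed, are in the scene too. What is shaped like the orange_cup but black or turquoise is not meant. Several things have the shape of the slide_case; the one meant has the colours described above.

How it is judged (in metres and radians):
At the end, for the whole second after the job is handed in: Each of the five things on the floor of its own recess in its own tray: within 13 mm of the recess centre along and across the tray, foot under 9 mm above the tray underside, upright within 0.12 rad, at rest; white-lidded cup and brown bottle upright, within 30 mm of their start (x of orange_cup in the frame of blue_tray between -0.013 and 0.013 m and y of orange_cup in the frame of blue_tray between 0.058 and 0.084 m and z of each of orange_cup, blue_carton in the frame of blue_tray below 0.009 m and angle between each of orange_cup, blue_carton, red_cup, slide_case, small_bottle, white_cup, brown_bottle's own z axis and vertical below 0.12 rad and linear speed of each of orange_cup, blue_carton, red_cup, slide_case, small_bottle below 0.02 m/s and x of blue_carton in the frame of blue_tray between -0.013 and 0.013 m and y of blue_carton in the frame of blue_tray between -0.047 and -0.021 m and x of red_cup in the frame of yellow_tray between -0.013 and 0.013 m and y of red_cup in the frame of yellow_tray between 0.07 and 0.096 m and z of each of red_cup, slide_case, small_bottle in the frame of yellow_tray below 0.009 m and x of slide_case in the frame of yellow_tray between -0.013 and 0.013 m and y of slide_case in the frame of yellow_tray between -0.0185 and 0.0075 m and x of small_bottle in the frame of yellow_tray between -0.013 and 0.013 m and y of small_bottle in the frame of yellow_tray between -0.1025 and -0.0765 m and distance of each of white_cup, brown_bottle from where it was at the start of the episode below 0.03 m); the robot touches nothing.
It fails at once if one of the five kit things is tipped by more than 0.8 rad (angle between any of orange_cup, blue_carton, red_cup, slide_case, small_bottle's own z axis and vertical above 0.8 rad).
It fails at once if one of the five kit things is dropped: moving faster than 0.8 m/s with no finger on it ((linear speed of orange_cup above 0.8 m/s and contact force between the fingers and orange_cup below 0.02 N) or (linear speed of blue_carton above 0.8 m/s and contact force between the fingers and blue_carton below 0.02 N) or (linear speed of red_cup above 0.8 m/s and contact force between the fingers and red_cup below 0.02 N) or (linear speed of slide_case above 0.8 m/s and contact force between the fingers and slide_case below 0.02 N) or (linear speed of small_bottle above 0.8 m/s and contact force between the fingers and small_bottle below 0.02 N)).
It fails at once if the spare cup or the brown bottle is knocked over or pushed 60 mm away (angle between any of white_cup, brown_bottle's own z axis and vertical above 0.6 rad or distance of any of white_cup, brown_bottle from where it was at the start of the episode above 0.06 m).
It also fails if it takes over 104 s, if anything falls off the work surface, if the arm or the gripper's body presses on something with over 40 N, if the wrist force passes 120 N, or if a joint passes its speed limit or range.

## Working session

There is one attempt and no reset: what is moved stays moved. The work goes in short steps, Python scripts to look and compute and a shell command to move; the robot and the scene stay as the last step left them, time stands still between calls to the robot, and variables do not carry over. Pictures are saved under pics/ and viewed, at most 14 in all, crops included, and the job is handed in when it is done.

```bash
ls; mkdir -p pics; python3 - <<'E'
from plant import get_obs, vision
import cv2,numpy as np
print(get_obs())
for n in("scene","top"):
    c=vision.capture(n); cv2.imwrite(f"pics/{n}0.png",c["pixels"][:,:,::-1]); 
    print(n,{k:(v if k!="pixels" else 0) for k,v in c.items()})
E
```

```text
pics
{'time': 0.0, 'joint_positions': array([ 9.56964363e-01,  3.42704389e-01,  1.52505707e+00, -3.54441386e-05,
        1.27540964e+00, -1.45992591e-01]), 'dq': array([-0.00200543, -0.00108817, -0.00136046, -0.001273  , -0.00223062,
       -0.00078845]), 'tau': array([ 2.64350012e-03, -4.31240666e+01, -2.44222730e+01,  7.18633225e-02,
        5.56501374e-02, -1.46854982e-04]), 'tool_pos': array([236.45443231, 468.18557965, 187.24056042]), 'tcp_rot': array([-3.14002607e+00, -1.96091450e-04,  2.67376347e+00]), 'contact_force': array([ 0.60843974,  0.28682406, -0.53522347]), 'moment': array([ 0.0171225 , -0.01652516, -0.05873778]), 'finger_force': 0.0, 'grip_width': 91.70098984688913}
scene {'pixels': 0, 'vfov': 46.842859026763975, 'cx': 314.0095379362368, 'cy': 234.8048352687753, 'pose': array([[ 1.23864336e-01,  4.02148385e-01, -9.07157264e-01,
        -7.20323973e+02],
       [-9.92161732e-01,  3.49769302e-02, -1.19965460e-01,
        -1.82937052e+02],
       [-1.65143396e-02,  9.14906165e-01,  4.03328633e-01,
         6.19648366e+02],
       [ 0.00000000e+00,  0.00000000e+00,  0.00000000e+00,
         1.00000000e+00]])}
top {'pixels': 0, 'vfov': 49.525635037334645, 'cx': 320.0350938562961, 'cy': 242.23191664376992, 'pose': array([[ 1.44848457e-02,  9.81239642e-01, -1.92247118e-01,
         2.41421642e+02],
       [-9.99859295e-01,  1.58409288e-02,  5.51862478e-03,
        -1.71771315e+01],
       [ 8.46046632e-03,  1.92140132e-01,  9.81331030e-01,
         1.60272759e+03],
       [ 0.00000000e+00,  0.00000000e+00,  0.00000000e+00,
         1.00000000e+00]])}
```

View pics/top0.png

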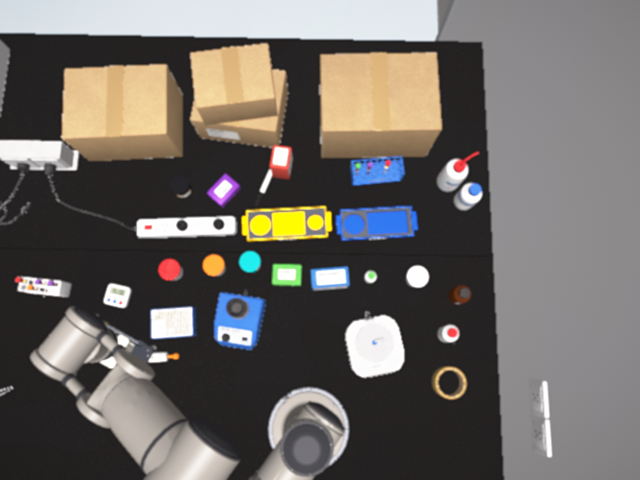

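View pics/scene0.png

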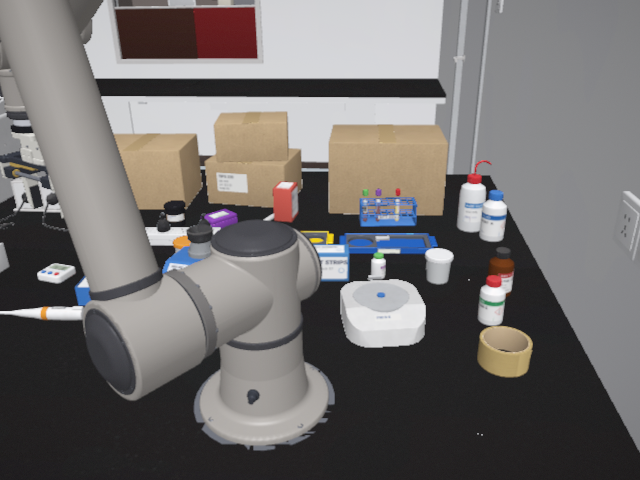

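The top view shows the red lid at (170,269), orange (213,265), turquoise (250,261), slide box (287,274), carton (330,278), small bottle (371,277), white cup (417,276) and brown bottle (461,294). The yellow tray is at (287,224) and the blue tray at (377,222). The scene view is mostly blocked by the arm.

```bash
cat > h.py <<'E'
import cv2,numpy as np
from plant import get_obs, vision
def cap(n="top"): return vision.capture(n)
def w(c,uv,z):
    f=240/np.tan(np.radians(c["vfov"]/2)); uv=np.atleast_2d(uv).astype(float)
    d=np.c_[(uv[:,0]-c["cx"])/f,-(uv[:,1]-c["cy"])/f,-np.ones(len(uv))]@c["pose"][:3,:3].T
    o=c["pose"][:3,3]; return (o+d*((z-o[2])/d[:,2])[:,None])[:,:2]
# name: (roi u0,v0,u1,v1, hue lo, hi, smin, vmin, z)
O=dict(red=(150,250,190,290,170,190,120,60,65),orange=(195,248,232,285,5,20,120,80,65),turq=(235,245,265,278,80,100,100,80,65),
 slide=(265,258,308,290,45,80,80,50,35),carton=(305,260,355,295,90,140,60,40,70),bottle=(360,265,382,288,40,85,60,40,58),
 white=(400,260,435,292,0,180,0,120,65),ytray=(238,200,335,245,20,35,120,60,16),btray=(333,200,420,245,100,130,120,60,16))
def meas(c,only=None):
    hsv=cv2.cvtColor(c["pixels"],cv2.COLOR_RGB2HSV)
    for k,(u0,v0,u1,v1,a,b,s,v,z) in O.items():
        if only and k not in only: continue
        r=hsv[v0:v1,u0:u1]; H=r[...,0].astype(int)
        if b>180: H=np.where(H<90,H+180,H)
        m=((H>=a)&(H<=b)&(r[...,1]>=s)&(r[...,2]>=v)).astype(np.uint8)
        if m.sum()<5: print(k,"none");continue
        cs,_=cv2.findContours(m,cv2.RETR_EXTERNAL,cv2.CHAIN_APPROX_NONE)
        p=max(cs,key=cv2.contourArea)[:,0]+[u0,v0]
        q=w(c,p,z).astype(np.float32); rect=cv2.minAreaRect(q)
        print(k,"c",np.round(rect[0],1),"size",np.round(rect[1],1),"ang",round(rect[2],2),"px",p.min(0),p.max(0))
E
python3 - <<'E'
from h import *
c=cap(); meas(c)
p=c["pixels"]; 
cv2.imwrite("pics/crop1.png",cv2.resize(p[195:310,150:350],None,fx=4,fy=4,interpolation=cv2.INTER_CUBIC)[:,:,::-1])
cv2.imwrite("pics/crop2.png",cv2.resize(p[195:310,300:500],None,fx=4,fy=4,interpolation=cv2.INTER_CUBIC)[:,:,::-1])
E
```

```text
red c [454.4 423.9] size [66.  68.1] ang 0.89 px [157 258] [180 280]
orange c [470.8 293.1] size [64.8 68.7] ang 47.21 px [202 253] [224 276]
turq c [482.6 184.7] size [66.3 68.1] ang 64.43 px [238 250] [261 272]
slide c [447.4  74.4] size [70.2 94.3] ang 0.9 px [271 263] [302 286]
carton c [436.7 -55.7] size [ 67.5 120.1] ang 5.78 px [309 265] [350 290]
bottle c [ 447.3 -180. ] size [16.  20.3] ang 63.5 px [368 272] [374 278]
white c [ 445.  -316.2] size [65.7 66.6] ang 89.01 px [406 265] [428 287]
ytray c [611.4  80.1] size [108.  284.6] ang 3.9 px [241 205] [332 242]
btray c [ 618.2 -201.5] size [106.9 260.4] ang 4.16 px [335 205] [418 241]
```

View pics/crop1.png

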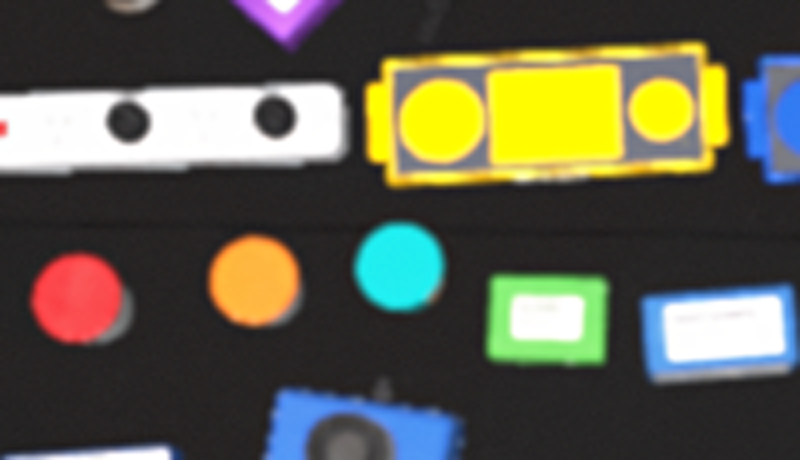

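View pics/crop2.png

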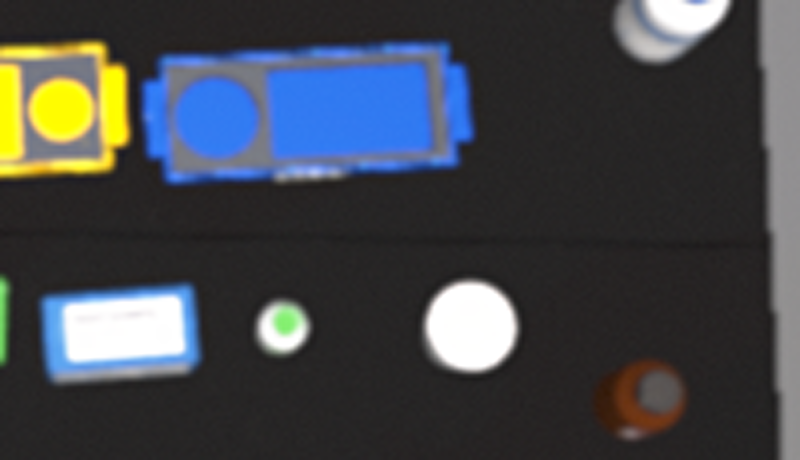

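The crops resolve the recess floors and lids. The tray ends on the +y (left) side sit lower in the picture, so both trays have a yaw of about +0.07. Next I'll use stricter thresholds for the floors and top faces, and check the clearances around them.

```bash
python3 - <<'E'
from h import *
c=cap(); hsv=cv2.cvtColor(c["pixels"],cv2.COLOR_RGB2HSV); H,S,V=[hsv[...,i].astype(int) for i in range(3)]
def comps(name,m,roi,z,minA=40):
    u0,v0,u1,v1=roi; M=np.zeros(m.shape,np.uint8); M[v0:v1,u0:u1]=m[v0:v1,u0:u1]
    cs,_=cv2.findContours(M,cv2.RETR_LIST,cv2.CHAIN_APPROX_NONE)
    for p in cs:
        if cv2.contourArea(p)<minA: continue
        q=w(c,p[:,0],z).astype(np.float32); r=cv2.minAreaRect(q); 
        mo=cv2.moments(q); print(name,"rect",np.round(r[0],1),np.round(r[1],1),round(r[2],2),"centroid",round(mo["m10"]/mo["m00"],1),round(mo["m01"]/mo["m00"],1))
comps("yel",(H>20)&(H<35)&(S>150)&(V>150),(238,200,335,245),4)
comps("blu",(H>100)&(H<130)&(S>150)&(V>150),(333,200,420,245),4)
comps("foamY",(S<110)&(V>60)&(V<170),(243,206,330,243),14)
comps("red",(V>140),(150,250,192,290),65)
comps("orange",(V>140),(195,248,232,285),65)
comps("slide",(V>140),(265,258,306,290),35)
comps("carton",(V>170),(305,260,355,295),70)
comps("bottleall",(V>110),(360,265,382,288),40,20)
comps("cap",(S>80)&(V>120)&(H>40)&(H<80),(360,265,382,288),58,5)
comps("white",(V>140),(400,260,435,292),65)
print("gadget far corners z60",w(c,[(217,293),(265,297)],60),"redbox near",w(c,[(274,178),(292,178),(262,192)],0),"strip end",w(c,[(236,217),(236,236)],20))
print("base ctr z0?",w(c,[(308,427)],30))
E
```

```text
yel rect [619.5  -9.3] [45.4 44.2] 0.95 centroid 619.9 -9.2
yel rect [608.6 163.7] [61.4 63.2] 0.95 centroid 608.4 163.8
yel rect [614.6  75.5] [ 77.5 101.2] 1.85 centroid 614.4 75.1
yel rect [614.   80.9] [102.5 285. ] 3.9 centroid 613.2 79.4
blu rect [ 615.  -130.9] [58.3 60.2] 0.93 centroid 615.2 -131.1
blu rect [ 622.8 -236.6] [ 70.2 125. ] 3.9 centroid 622.8 -236.7
blu rect [ 607.3 -112.2] [118.9  79. ] 25.36 centroid 608.9 -92.3
blu rect [ 625.8 -283.4] [100.6  96. ] 0.93 centroid 625.2 -310.5
foamY rect [576.9 160.8] [23.4 69.2] 6.27 centroid 573.6 160.6
foamY rect [634.2 164. ] [29.8 72.3] 9.33 centroid 639.3 166.7
foamY rect [617.7  -2.2] [82.  69.4] 4.23 centroid 619.7 -8.0
red rect [452.9 422.2] [63.  65.9] 0.91 centroid 453.4 422.1
orange rect [468.6 290.7] [67.  64.4] 46.79 centroid 469.1 291.6
slide rect [447.4  74.3] [64.1 88. ] 0.88 centroid 448.2 74.6
carton rect [435.9 -55.7] [ 59.6 111.1] 5.29 centroid 436.0 -55.5
bottleall rect [ 445.2 -179.3] [36.1 39. ] 45.39 centroid 444.9 -178.9
cap rect [ 448.1 -179.7] [12.  15.2] 89.79 centroid 447.5 -179.9
white rect [ 445.  -316.2] [65.7 66.4] 89.01 centroid 444.4 -316.9
gadget far corners z60 [[385.61953781 276.87566921]
 [375.9663824  134.52677626]] redbox near [[763.37142236 124.81264529]
 [764.36918599  66.98961703]
 [716.00029696 161.6644156 ]] strip end [[627.58877144 237.68649338]
 [566.97756281 234.928598  ]]
base ctr z0? [[6.88466061 0.77700896]]
```

Recess spacing comes out at 173.4 mm (172.5 true) on yellow and 105.9 mm (105 true) on blue. Lid and box sizes also agree with the ones given, so I can start moving. A small helper will convert a target into tool-axis shifts.

```bash
cat > go.py <<'E'
import sys,numpy as np
from plant import get_obs
from scipy.spatial.transform import Rotation as R
o=get_obs(); r=R.from_euler("xyz",o["tcp_rot"])
x,y,z,yaw=map(float,sys.argv[1:5])
dp=r.inv().apply(np.array([x,y,z])-o["tool_pos"])/1000
print("t",round(o["time"],2),"pos",np.round(o["tool_pos"],1),"yaw",round(o["tcp_rot"][2],3),"w",round(o["grip_width"],1))
print("dp",np.round(dp,4),"rot",np.round((r.inv()*R.from_euler("xyz",[np.pi,0,yaw])).as_rotvec(),3))
E
python3 go.py 453 422 120 1.571
```

```text
t 0.2 pos [236.6 468.4 187.5] yaw 2.674 w 91.6
dp [-0.2141  0.0563  0.0674] rot [-1.000e-03  0.000e+00  1.103e+00]
```

```bash
python3 -m pendant '{"dp":[[-0.03,0.008,0.01],[-0.06,0.016,0.02],[-0.1,0.026,0.03],[-0.14,0.037,0.045],[-0.175,0.046,0.056],[-0.205,0.053,0.064],[-0.214,0.056,0.067],[-0.214,0.056,0.067]],"rotation":[[0,0,0.16],[0,0,0.32],[0,0,0.48],[0,0,0.64],[0,0,0.8],[0,0,0.96],[0,0,1.103],[0,0,1.103]]}' 0.0918
python3 -c "
from h import *
c=cap();cv2.imwrite('pics/a1.png',cv2.resize(c['pixels'][195:345,100:300],None,fx=4,fy=4)[:,:,::-1])"; python3 go.py 453 422 40 1.571
```

```text
time: 1.2
tool_pos: [453.3, 421.6, 120.1]
tcp_rot: [-3.141, 0.001, 1.571]
contact_force: [-0.4, -0.0, 0.3]
grip_width: 91.9
finger_force: 0.0
t 1.25 pos [452.8 421.9 120.5] yaw 1.573 w 91.8
dp [0.0001 0.0003 0.0805] rot [-0.001  0.     0.002]
```

View pics/a1.png

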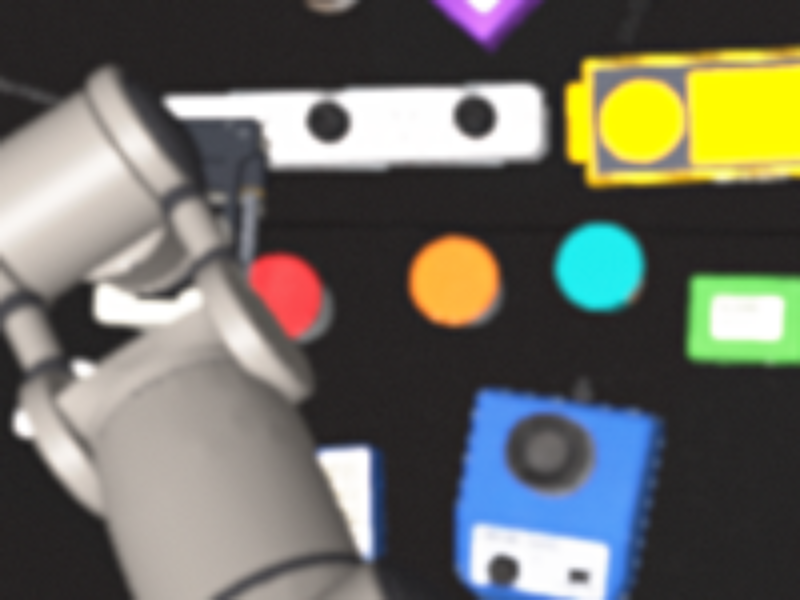

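The arm hides most of the gripper. The far finger shows at about crop (250,215), in line with the red lid at (290,295), which is where it should be. I'll go down and grip.

```bash
python3 -m pendant '{"dp":[[0,0,0.02],[0,0,0.04],[0,0,0.06],[0,0,0.072],[0,0,0.08],[0,0,0.08]],"rotation":[[0,0,0],[0,0,0],[0,0,0],[0,0,0],[0,0,0],[0,0,0]]}' 0.0918
python3 -m pendant '{"dp":[[0,0,0],[0,0,0],[0,0,0],[0,0,0],[0,0,0]],"rotation":[[0,0,0],[0,0,0],[0,0,0],[0,0,0],[0,0,0]]}' 0.05; python3 go.py 608.4 163.8 110 1.571
```

```text
time: 2.0
tool_pos: [452.7, 422.2, 40.8]
tcp_rot: [-3.141, 0.0, 1.572]
contact_force: [0.5, 0.0, 0.4]
grip_width: 92.0
finger_force: 0.0
time: 2.62
tool_pos: [453.0, 422.1, 41.0]
tcp_rot: [3.142, -0.0, 1.571]
contact_force: [0.1, 0.2, -0.9]
grip_width: 51.0
finger_force: 0.0
t 2.62 pos [453.  422.1  41. ] yaw 1.571 w 51.0
dp [-0.2583  0.1554 -0.069 ] rot [ 0. -0. -0.]
```

The fingers closed past the lid diameter with no force on the pads, so something is off. I'll look from both cameras.

```bash
python3 -c "
from h import *
a=cap()['pixels'];b=cap('scene')['pixels']
A=cv2.resize(a[215:315,100:260],None,fx=3.5,fy=3.5);B=cv2.resize(b[150:320,0:272],(560,350))
cv2.imwrite('pics/a2.png',cv2.resize(np.vstack([A,B]),None,fx=.85,fy=.85)[:,:,::-1])"
```

```text
(no output)
```

View pics/a2.png

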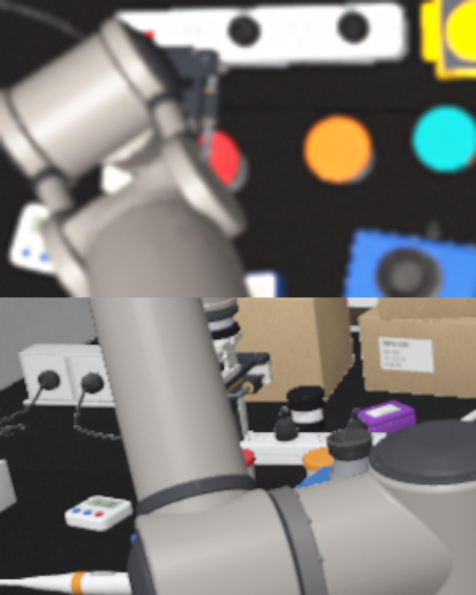

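The red lid still spans u 169–181, v 259–279, so it hasn't moved, and the far finger stands at its rim. I'll hold a few rows and see where the fingers settle.

```bash
python3 -m pendant '{"dp":[[0,0,0],[0,0,0],[0,0,0],[0,0,0]],"rotation":[[0,0,0],[0,0,0],[0,0,0],[0,0,0]]}' 0.03; python3 -c "
from h import *
f=cap('scene')['pixels'];cv2.imwrite('pics/a3.png',np.hstack([cv2.resize(f[210:290,90:210],(480,320),interpolation=cv2.INTER_CUBIC)])[:,:,::-1])
from scipy.spatial.transform import Rotation as R
def pr(n,P):
    c=cap(n);f=240/np.tan(np.radians(c['vfov']/2));p=c['pose'][:3,:3].T@(np.array(P)-c['pose'][:3,3]);return np.round([c['cx']+f*p[0]/-p[2],c['cy']-f*p[1]/-p[2]],1)
for P in [(453,422,65),(478,422,41),(485,422,65),(453,422,41)]: print(P,pr('top',P),pr('scene',P))
"
```

```text
time: 3.22
tool_pos: [453.0, 422.1, 40.9]
tcp_rot: [3.142, -0.0, 1.571]
contact_force: [0.6, -0.1, 0.1]
grip_width: 30.3
finger_force: 0.0
(453, 422, 65) [169.  269.4] [132.5 240.7]
(478, 422, 41) [171.8 262.4] [138.1 245.3]
(485, 422, 65) [169.8 258.8] [137.9 235.4]
(453, 422, 41) [171.2 270.6] [134.  249.5]
```

View pics/a3.png

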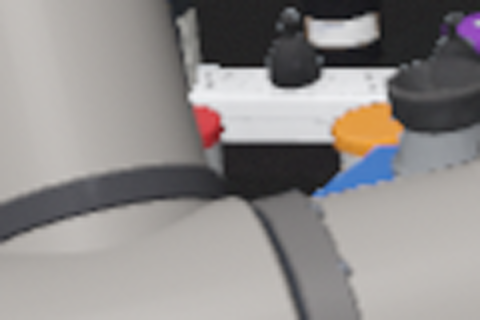

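Both cameras put the lid exactly where I computed it: the scene view predicts the right rim at u 145.5, and that's where it is. Even so, the fingers closed to 30 mm on nothing. The visible finger seems to end near z≈86, so the gripper may not be where it reports. I'll lift it and bring it into clear view over the blue tray.

```bash
python3 -m pendant '{"dp":[[0,0,-0.03],[0,0,-0.07],[0,0,-0.12],[0,0,-0.16],[-0.05,0,-0.16],[-0.11,0,-0.16],[-0.17,0,-0.16],[-0.23,0,-0.16]],"rotation":[[0,0,0],[0,0,0],[0,0,0],[0,0,0],[0,0,0],[0,0,0],[0,0,0],[0,0,0]]}' 0.0918
python3 -m pendant '{"dp":[[-0.05,0.01,0],[-0.11,0.02,0],[-0.17,0.04,0],[-0.23,0.06,0],[-0.28,0.08,0],[-0.32,0.1,0],[-0.35,0.12,0],[-0.35,0.12,0]],"rotation":[[0,0,0],[0,0,0],[0,0,0],[0,0,0],[0,0,0],[0,0,0],[0,0,0],[0,0,0]]}'
python3 -c "
from h import *
c=cap('scene');f=c['pixels'];o=get_obs();print(o['tool_pos'],o['tcp_rot'])
F=240/np.tan(np.radians(c['vfov']/2))
for z in(0,-66):
  for dx in(-46,0,46):
    p=c['pose'][:3,:3].T@(o['tool_pos']+[dx,0,-z]-c['pose'][:3,3]);print(z,dx,np.round([c['cx']+F*p[0]/-p[2],c['cy']-F*p[1]/-p[2]],1))
cv2.imwrite('pics/a4.png',cv2.resize(f[60:300,280:600],None,fx=2,fy=2)[:,:,::-1])"
```

```text
time: 4.68
tool_pos: [452.7, 190.4, 201.1]
tcp_rot: [3.141, -0.0, 1.571]
contact_force: [1.3, 0.2, -0.2]
grip_width: 91.6
finger_force: 0.0
time: 5.68
tool_pos: [573.5, -160.1, 200.1]
tcp_rot: [-3.141, 0.0, 1.568]
contact_force: [0.9, -0.0, 0.3]
grip_width: 91.9
finger_force: 0.0
[ 572.84234119 -158.52928178  200.27427313] [-3.14071061e+00 -6.72837850e-04  1.56925987e+00]
0 -46 [372.3 184.3]
0 0 [372.9 178.3]
0 46 [373.4 172.6]
-66 -46 [373.1 157.1]
-66 0 [373.6 151.8]
-66 46 [374.1 146.8]
```

View pics/a4.png

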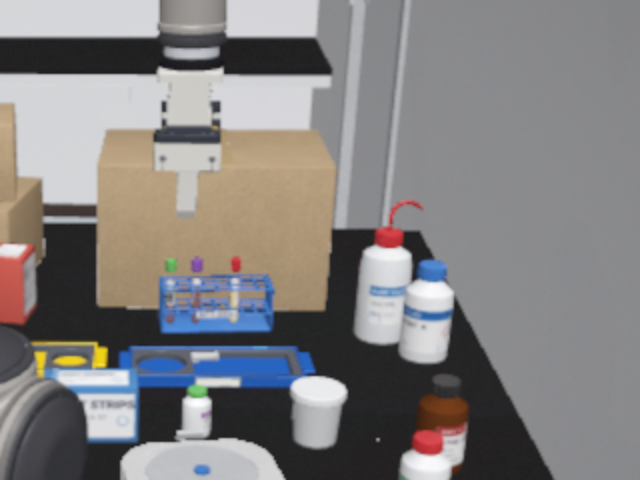

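The near fingertip shows at image (373.5,168) but is predicted at (372.3,184.3). The real fingertips are therefore about 40 mm higher than reported, which explains the empty grip. I'll check by touching the bare table with closed fingers, using a picture to confirm before contact.

```bash
python3 -m pendant '{"dp":[[0,-0.02,0.02],[0,-0.04,0.05],[0,-0.058,0.08],[0,-0.058,0.11],[0,-0.058,0.14],[0,-0.058,0.16],[0,-0.058,0.17],[0,-0.058,0.17]],"rotation":[[0,0,0],[0,0,0],[0,0,0],[0,0,0],[0,0,0],[0,0,0],[0,0,0],[0,0,0]]}' 0.0
python3 -c "
from h import *
I=[]
for n in('scene','top'):
  c=cap(n);o=get_obs();F=240/np.tan(np.radians(c['vfov']/2));print(n)
  for x in (0,40):
    for dx in(-19,0,19):
      p=c['pose'][:3,:3].T@(o['tool_pos']+[dx,0,x]-c['pose'][:3,3]);print(x,dx,np.round([c['cx']+F*p[0]/-p[2],c['cy']-F*p[1]/-p[2]],1))
  a=(330,130) if n=='scene' else (320,190)
  I.append(cv2.resize(c['pixels'][a[1]:a[1]+150,a[0]:a[0]+100],None,fx=4,fy=4,interpolation=cv2.INTER_CUBIC))
print(o['tool_pos'],o['contact_force'],o['grip_width'])
cv2.imwrite('pics/a5.png',np.hstack(I)[:,:,::-1])"
```

```text
time: 6.72
tool_pos: [514.7, -157.1, 30.9]
tcp_rot: [-3.141, -0.0, 1.572]
contact_force: [0.1, -0.5, -0.0]
grip_width: 16.1
finger_force: 0.0
scene
0 -19 [369.7 254.6]
0 0 [370.  251.2]
0 19 [370.2 248. ]
40 -19 [370.1 239.6]
40 0 [370.4 236.4]
40 19 [370.6 233.2]
top
0 -19 [362.9 259.8]
0 0 [362.9 253.7]
0 19 [362.8 247.6]
40 -19 [364.1 257.7]
40 0 [364.  251.4]
40 19 [364.  245.2]
[ 515.51720294 -157.78145131   31.82175997] [ 0.31977965 -0.46768764 -0.76869246] 8.185243999952654
```

View pics/a5.png

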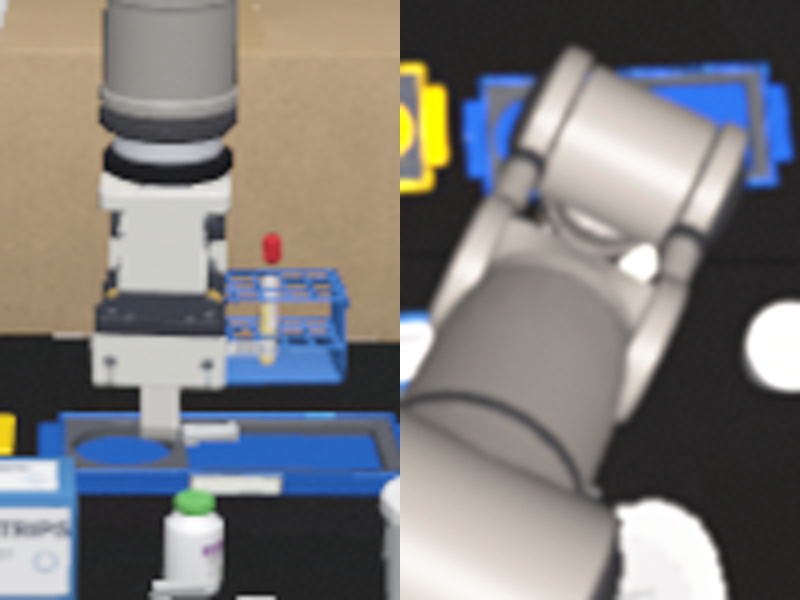

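The fingertip is at image (370,239.5), which matches z = reported + 40 mm (predicted (370.1,239.6)). The hand looks vertical and sideways it agrees. Now I'll touch down to get the exact offset.

```bash
python3 -m pendant '{"dp":[[0,0,0.015],[0,0,0.035],[0,0,0.048],[0,0,0.056],[0,0,0.06],[0,0,0.06]],"rotation":[[0,0,0],[0,0,0],[0,0,0],[0,0,0],[0,0,0],[0,0,0]]}' 0.0 | egrep 'pos|force'
for i in 1; do python3 -m pendant '{"dp":[[0,0,0.002],[0,0,0.003],[0,0,0.003]],"rotation":[[0,0,0],[0,0,0],[0,0,0]]}'| egrep 'pos|force'; done
```

```text
tool_pos: [515.1, -157.9, -29.1]
contact_force: [0.2, 0.7, 0.7]
finger_force: 0.0
tool_pos: [515.1, -157.9, -32.0]
contact_force: [0.5, 0.5, 0.1]
finger_force: 0.0
```

```bash
python3 -m pendant '{"dp":[[0,0,0.002],[0,0,0.003],[0,0,0.003]],"rotation":[[0,0,0],[0,0,0],[0,0,0]]}'| egrep 'pos|contact'
python3 -m pendant '{"dp":[[0,0,0.002],[0,0,0.002]],"rotation":[[0,0,0],[0,0,0]]}'| egrep 'pos|contact'
```

```text
tool_pos: [514.9, -157.8, -35.2]
contact_force: [0.2, -0.5, -0.0]
tool_pos: [514.9, -157.8, -37.3]
contact_force: [0.4, -0.3, 0.2]
```

```bash
python3 -m pendant '{"dp":[[0,0,0.002],[0,0,0.002]],"rotation":[[0,0,0],[0,0,0]]}'| egrep 'pos|contact'
```

```text
tool_pos: [515.2, -157.9, -38.5]
contact_force: [-1.5, -0.2, 5.2]
```

Contact comes at a reported z of about −38, so real tip height = reported + 38 mm. The small bottle is nearest, so it goes first, with real tip height 17 (reported −21).

```bash
python3 -m pendant '{"dp":[[0,0,-0.03],[0,0,-0.07],[0,0,-0.09],[-0.008,-0.03,-0.09],[-0.022,-0.06,-0.09],[-0.022,-0.068,-0.09],[-0.022,-0.068,-0.09],[-0.022,-0.068,-0.09]],"rotation":[[0,0,0],[0,0,0],[0,0,0],[0,0,0],[0,0,0],[0,0,0],[0,0,0],[0,0,0]]}' 0.07
python3 go.py 447 -180 -21 1.571
```

```text
time: 9.82
tool_pos: [448.0, -179.8, 51.0]
tcp_rot: [3.141, 0.0, 1.571]
contact_force: [-0.4, 0.2, 0.0]
grip_width: 69.4
finger_force: 0.0
t 9.82 pos [ 448.  -179.8   51. ] yaw 1.571 w 69.4
dp [-0.0002 -0.0011  0.072 ] rot [0.001 0.    0.   ]
```

```bash
python3 -m pendant '{"dp":[[0,-0.001,0.02],[0,-0.001,0.04],[0,-0.001,0.058],[0,-0.001,0.068],[0,-0.001,0.072],[0,-0.001,0.072]],"rotation":[[0,0,0],[0,0,0],[0,0,0],[0,0,0],[0,0,0],[0,0,0]]}' 0.07 | egrep 'pos|force'
python3 -m pendant '{"dp":[[0,0,0],[0,0,0],[0,0,0],[0,0,0],[0,0,0],[0,0,0]],"rotation":[[0,0,0],[0,0,0],[0,0,0],[0,0,0],[0,0,0],[0,0,0]]}' 0.025; python3 go.py 619.7 -9.2 50 1.636
```

```text
tool_pos: [446.3, -179.9, -21.0]
contact_force: [-0.1, -0.5, -0.2]
finger_force: 0.0
time: 11.32
tool_pos: [446.1, -179.9, -21.0]
tcp_rot: [3.141, 0.0, 1.571]
contact_force: [-0.2, 1.3, 0.8]
grip_width: 31.8
finger_force: 30.0
t 11.32 pos [ 446.1 -179.9  -21. ] yaw 1.571 w 31.8
dp [ 0.1707  0.1736 -0.071 ] rot [ 0.     0.    -0.065]
```

The bottle is held (31.8 mm, 30 N). Next I lift it and carry it to the small yellow recess.

```bash
python3 -m pendant '{"dp":[[0,0,-0.015],[0,0,-0.035],[0.02,0.02,-0.055],[0.05,0.05,-0.07],[0.085,0.085,-0.07],[0.12,0.12,-0.07],[0.15,0.152,-0.07],[0.164,0.167,-0.07]],"rotation":[[0,0,0],[0,0,0],[0,0,0],[0,0,0],[0,0,0],[0,0,0],[0,0,0],[0,0,0]]}' 0.025 | egrep 'pos|force|wid'
python3 -m pendant '{"dp":[[0.005,0.005,0],[0.007,0.007,0],[0.007,0.007,0]],"rotation":[[0,0,-0.03],[0,0,-0.065],[0,0,-0.065]]}' | egrep 'pos|force|wid'; python3 go.py 619.7 -9.2 -17 1.636
```

```text
tool_pos: [614.4, -13.9, 49.8]
contact_force: [0.2, -0.7, 0.2]
grip_width: 31.6
finger_force: 30.0
tool_pos: [619.5, -9.5, 49.1]
contact_force: [-0.6, 0.1, -0.8]
grip_width: 31.5
finger_force: 30.0
t 12.7 pos [619.5  -9.5  49.1] yaw 1.636 w 31.5
dp [0.0003 0.0002 0.0661] rot [-0.  0. -0.]
```

```bash
python3 -m pendant '{"dp":[[0,0,0.015],[0,0,0.035],[0,0,0.05],[0,0,0.058],[0,0,0.062],[0,0,0.064],[0,0,0.064]],"rotation":[[0,0,0],[0,0,0],[0,0,0],[0,0,0],[0,0,0],[0,0,0],[0,0,0]]}' 0.025 | egrep 'pos|force|wid'
python3 -m pendant '{"dp":[[0,0,0.001],[0,0,0.002],[0,0,0.002]],"rotation":[[0,0,0],[0,0,0],[0,0,0]]}' | egrep 'pos|force|wid'
```

```text
tool_pos: [620.3, -8.9, -14.8]
contact_force: [-0.3, -0.3, -0.4]
grip_width: 31.3
finger_force: 30.0
tool_pos: [620.2, -8.9, -16.9]
contact_force: [0.3, -0.9, -1.1]
grip_width: 31.5
finger_force: 30.0
```

```bash
python3 -m pendant '{"dp":[[0,0,0.0015],[0,0,0.0015]],"rotation":[[0,0,0],[0,0,0]]}' | egrep 'pos|contact'
```

```text
tool_pos: [620.2, -8.9, -17.1]
contact_force: [-2.5, 0.6, 10.9]
```

The bottle touched the floor (11 N), at the height I expected. I'll release it and go to the carton.

```bash
python3 -m pendant '{"dp":[[0,0,-0.0015],[0,0,-0.0015],[0,0,-0.0015],[0,0,-0.03],[0,0,-0.07],[0,0,-0.08],[0,0,-0.08]],"rotation":[[0,0,0],[0,0,0],[0,0,0],[0,0,0],[0,0,0],[0,0,0],[0,0,0]]}' 0.06 | egrep 'pos|contact|wid'
python3 go.py 436 -55.6 62 1.661
```

```text
tool_pos: [620.1, -8.9, 61.4]
contact_force: [0.4, -0.1, -0.1]
grip_width: 59.9
t 15.07 pos [620.1  -8.9  61.4] yaw 1.636 w 59.9
dp [-0.0347 -0.1867 -0.0007] rot [ 0.001  0.    -0.025]
```

```bash
python3 -m pendant '{"dp":[[-0.006,-0.03,0],[-0.014,-0.075,0],[-0.023,-0.125,0],[-0.031,-0.165,0],[-0.035,-0.187,0],[-0.035,-0.187,0],[-0.035,-0.187,0]],"rotation":[[0,0,0],[0,0,0],[0,0,-0.012],[0,0,-0.025],[0,0,-0.025],[0,0,-0.025],[0,0,-0.025]]}' 0.0918 | egrep 'pos|rot|contact|wid'
python3 -c "
from h import *
c=cap('top');meas(c,['carton','bottle'])
p=np.hstack([cv2.resize(c['pixels'][190:300,230:400],None,fx=2.4,fy=2.4),cv2.resize(cap('scene')['pixels'][170:280,280:440],(384,264))]);cv2.imwrite('pics/a6.png',p[:,:,::-1])"
python3 go.py 436 -55.6 -8 1.661
```

```text
tool_pos: [436.3, -55.9, 60.9]
tcp_rot: [-3.142, -0.0, 1.661]
contact_force: [0.0, 0.1, 1.4]
grip_width: 91.8
carton c [437.9  -6.4] size [32.8 17.7] ang 1.04 px [310 271] [316 282]
bottle none
t 16.05 pos [436.5 -55.8  61.1] yaw 1.661 w 91.6
dp [ 0.0003 -0.0005  0.0691] rot [ 0. -0.  0.]
```

View pics/a6.png

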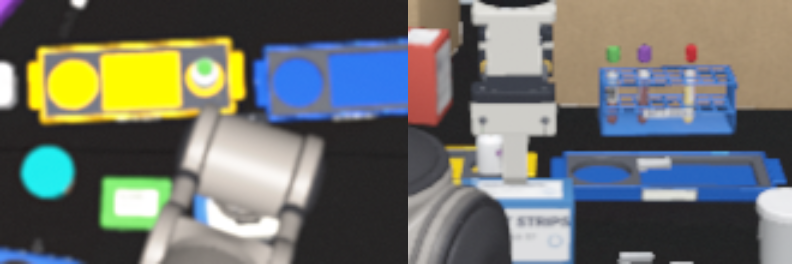

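The small bottle stands centred in its recess (crop (205,75)), and the fingers straddle the carton. I'll go down and grip it.

```bash
python3 -m pendant '{"dp":[[0,0,0.02],[0,0,0.04],[0,0,0.055],[0,0,0.065],[0,0,0.069],[0,0,0.069]],"rotation":[[0,0,0],[0,0,0],[0,0,0],[0,0,0],[0,0,0],[0,0,0]]}' 0.0918 | egrep 'pos|contact'
python3 -m pendant '{"dp":[[0,0,0],[0,0,0],[0,0,0],[0,0,0],[0,0,0],[0,0,0]],"rotation":[[0,0,0],[0,0,0],[0,0,0],[0,0,0],[0,0,0],[0,0,0]]}' 0.045| egrep 'pos|force|wid'; python3 go.py 622.8 -236.7 67 1.642
```

```text
tool_pos: [435.9, -55.9, -7.6]
contact_force: [0.0, -0.1, -0.0]
tool_pos: [436.1, -56.1, -7.4]
contact_force: [0.4, -0.9, 1.8]
grip_width: 54.9
finger_force: 30.0
t 17.55 pos [436.1 -56.1  -7.4] yaw 1.661 w 54.9
dp [-0.1967  0.1698 -0.0742] rot [0.001 0.    0.019]
```

```bash
python3 -m pendant '{"dp":[[0,0,-0.015],[0,0,-0.035],[-0.02,0.02,-0.055],[-0.05,0.045,-0.07],[-0.085,0.075,-0.074],[-0.12,0.105,-0.074],[-0.155,0.135,-0.074],[-0.185,0.16,-0.074]],"rotation":[[0,0,0],[0,0,0],[0,0,0],[0,0,0],[0,0,0],[0,0,0.019],[0,0,0.019],[0,0,0.019]]}' 0.045 | egrep 'pos|force|wid'
python3 -m pendant '{"dp":[[-0.008,0.006,0],[-0.012,0.01,0],[-0.012,0.01,0],[-0.012,0.01,0]],"rotation":[[0,0,0],[0,0,0],[0,0,0],[0,0,0]]}' | egrep 'pos|rot|force|wid'; python3 go.py 622.8 -236.7 -3.5 1.642
```

```text
tool_pos: [612.1, -226.9, 65.6]
contact_force: [0.7, -0.2, 0.4]
grip_width: 55.0
finger_force: 30.0
tool_pos: [622.0, -236.2, 66.6]
tcp_rot: [-3.141, -0.0, 1.642]
contact_force: [-0.2, -1.2, -1.5]
grip_width: 55.1
finger_force: 30.0
t 19.05 pos [ 622.  -236.2   66.6] yaw 1.642 w 55.1
dp [-0.0005  0.0008  0.0701] rot [-0. -0.  0.]
```

```bash
python3 -m pendant '{"dp":[[0,0.001,0.015],[0,0.001,0.035],[0,0.001,0.052],[0,0.001,0.062],[0,0.001,0.066],[0,0.001,0.068],[0,0.001,0.068]],"rotation":[[0,0,0],[0,0,0],[0,0,0],[0,0,0],[0,0,0],[0,0,0],[0,0,0]]}' 0.045 | egrep 'pos|contact'
python3 -m pendant '{"dp":[[0,0,0.0015],[0,0,0.003],[0,0,0.003]],"rotation":[[0,0,0],[0,0,0],[0,0,0]]}' | egrep 'pos|contact'
```

```text
tool_pos: [623.8, -237.1, -1.2]
contact_force: [-0.6, 0.1, -0.7]
tool_pos: [623.8, -237.2, -3.3]
contact_force: [-1.9, 0.7, 4.9]
```

The carton is on its floor. I'll release it and move to the slide box.

```bash
python3 -m pendant '{"dp":[[0,0,-0.001],[0,0,-0.001],[0,0,-0.001],[0,0,-0.03],[0,0,-0.07],[0,0,-0.07]],"rotation":[[0,0,0],[0,0,0],[0,0,0],[0,0,0],[0,0,0],[0,0,0]]}' 0.08 | egrep 'pos|contact|wid'
python3 go.py 447.8 74.4 67 1.586
```

```text
tool_pos: [625.7, -238.1, 69.2]
contact_force: [0.2, 0.3, -0.5]
grip_width: 80.4
t 21.05 pos [ 625.7 -238.1   69.2] yaw 1.642 w 80.4
dp [ 0.3244 -0.1552  0.    ] rot [0.006 0.003 0.056]
```

```bash
python3 -m pendant '{"dp":[[0.03,-0.014,0],[0.08,-0.038,0],[0.135,-0.065,0],[0.19,-0.091,0],[0.245,-0.117,0],[0.295,-0.141,0],[0.324,-0.155,0],[0.324,-0.155,0]],"rotation":[[0,0,0],[0,0,0],[0,0,0.02],[0,0,0.056],[0,0,0.056],[0,0,0.056],[0,0,0.056],[0,0,0.056]]}' 0.0918 | egrep 'pos|rot|contact|wid'
python3 -c "
from h import *
c=cap('top');f=c['pixels'];hsv=cv2.cvtColor(f,cv2.COLOR_RGB2HSV).astype(int)
m=((hsv[...,2]>140)&(hsv[...,1]<110)).astype(np.uint8);m2=np.zeros_like(m);m2[200:240,350:415]=m[200:240,350:415]
q=w(c,np.argwhere(m2)[:,::-1],74);print(len(q),q.mean(0))
cv2.imwrite('pics/a7.png',cv2.resize(f[190:300,240:440],None,fx=4,fy=4,interpolation=cv2.INTER_CUBIC)[:,:,::-1])"
python3 go.py 447.8 74.4 -21 1.586
```

```text
tool_pos: [444.2, 76.7, 64.9]
tcp_rot: [-3.14, -0.0, 1.589]
contact_force: [-0.0, -0.8, -0.6]
grip_width: 92.1
810 [ 606.42002691 -229.74668275]
t 22.1 pos [445.4  75.7  65.1] yaw 1.588 w 91.7
dp [-0.0013  0.0024  0.0861] rot [-0.     0.     0.002]
```

View pics/a7.png

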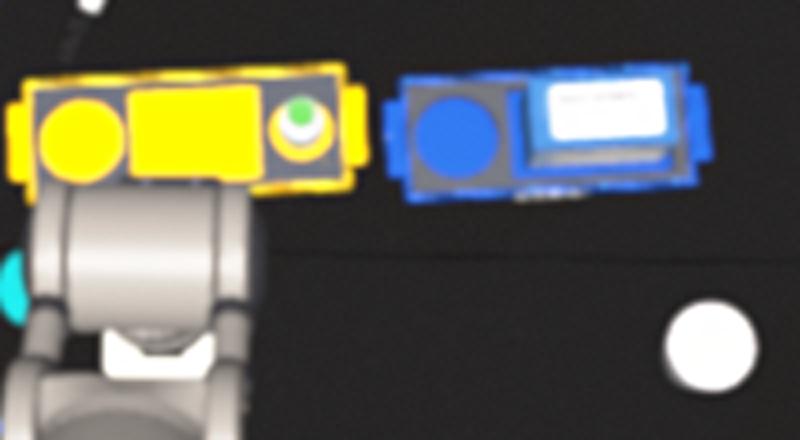

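The carton sits square in its recess, with its label at crop (606,110), and the bottle is still centred. Next I descend on the slide box.

```bash
python3 -m pendant '{"dp":[[-0.001,0.002,0.02],[-0.001,0.002,0.045],[-0.001,0.002,0.065],[-0.001,0.002,0.08],[-0.001,0.002,0.086],[-0.001,0.002,0.086],[-0.001,0.002,0.086]],"rotation":[[0,0,0],[0,0,0],[0,0,0],[0,0,0],[0,0,0],[0,0,0],[0,0,0]]}' 0.0918 | egrep 'pos|contact'
python3 -m pendant '{"dp":[[0,0,0],[0,0,0],[0,0,0],[0,0,0],[0,0,0],[0,0,0]],"rotation":[[0,0,0],[0,0,0],[0,0,0],[0,0,0],[0,0,0],[0,0,0]]}' 0.045| egrep 'pos|force|wid'; python3 go.py 614.3 75.1 49 1.636
```

```text
tool_pos: [448.5, 74.0, -20.2]
contact_force: [0.3, -0.0, -0.5]
tool_pos: [448.1, 74.2, -20.4]
contact_force: [0.1, 1.7, 3.3]
grip_width: 59.8
finger_force: 30.0
t 23.73 pos [448.1  74.2 -20.4] yaw 1.586 w 59.8
dp [-0.0017  0.1662 -0.0693] rot [ 0.001 -0.    -0.05 ]
```

```bash
python3 -m pendant '{"dp":[[0,0,-0.015],[0,0,-0.04],[0,0.02,-0.06],[-0.001,0.05,-0.07],[-0.001,0.085,-0.07],[-0.001,0.12,-0.07],[-0.001,0.15,-0.07],[-0.002,0.16,-0.07]],"rotation":[[0,0,0],[0,0,0],[0,0,0],[0,0,0],[0,0,-0.02],[0,0,-0.05],[0,0,-0.05],[0,0,-0.05]]}' 0.045 | egrep 'pos|force|wid'
python3 -m pendant '{"dp":[[0,0.004,0],[0,0.006,0],[0,0.006,0],[0,0.006,0]],"rotation":[[0,0,0],[0,0,0],[0,0,0],[0,0,0]]}' | egrep 'pos|rot|force|wid'; python3 go.py 614.3 75.1 -16.4 1.636
```

```text
tool_pos: [608.5, 74.5, 48.6]
contact_force: [-0.3, -0.2, -1.1]
grip_width: 59.4
finger_force: 30.0
tool_pos: [613.5, 75.1, 49.6]
tcp_rot: [-3.141, -0.0, 1.636]
contact_force: [0.9, 0.9, -1.7]
grip_width: 59.9
finger_force: 30.0
t 25.23 pos [613.5  75.1  49.6] yaw 1.636 w 59.9
dp [-0.      0.0008  0.066 ] rot [-0. -0. -0.]
```

```bash
python3 -m pendant '{"dp":[[0,0.001,0.015],[0,0.001,0.035],[0,0.001,0.05],[0,0.001,0.058],[0,0.001,0.062],[0,0.001,0.064],[0,0.001,0.064]],"rotation":[[0,0,0],[0,0,0],[0,0,0],[0,0,0],[0,0,0],[0,0,0],[0,0,0]]}' 0.045 | egrep 'pos|contact'
python3 -m pendant '{"dp":[[0,0,0.0015],[0,0,0.003],[0,0,0.003]],"rotation":[[0,0,0],[0,0,0],[0,0,0]]}' | egrep 'pos|contact'
```

```text
tool_pos: [615.2, 75.1, -14.2]
contact_force: [0.1, -0.3, -1.8]
tool_pos: [615.2, 75.1, -16.4]
contact_force: [-2.2, -0.1, 5.8]
```

The slide box is down. I'll release it and go to the orange cup, turned to yaw ≈0.97 so the gripper body stays off the blue device.

```bash
python3 -m pendant '{"dp":[[0,0,-0.001],[0,0,-0.001],[0,0,-0.001],[0,0,-0.03],[0,0,-0.08],[0,0,-0.085],[0,0,-0.085]],"rotation":[[0,0,0],[0,0,0],[0,0,0],[0,0,0],[0,0,0],[0,0,0],[0,0,0]]}' 0.072 | egrep 'pos|contact|wid'
python3 go.py 469.5 292 68 0.97
```

```text
tool_pos: [614.8, 75.1, 67.3]
contact_force: [-0.7, 0.2, -0.7]
grip_width: 72.4
t 27.35 pos [614.8  75.1  67.3] yaw 1.636 w 72.4
dp [ 0.2259 -0.1309 -0.0007] rot [ 0.    -0.     0.666]
```

```bash
python3 -m pendant '{"dp":[[0.02,-0.012,0],[0.06,-0.035,0],[0.1,-0.058,0],[0.14,-0.081,0],[0.18,-0.104,0],[0.21,-0.122,0],[0.226,-0.131,0],[0.226,-0.131,0]],"rotation":[[0,0,0.1],[0,0,0.22],[0,0,0.34],[0,0,0.46],[0,0,0.56],[0,0,0.63],[0,0,0.666],[0,0,0.666]]}' 0.0918 | egrep 'pos|rot|contact|wid'
python3 go.py 469.5 292 3 0.97
```

```text
tool_pos: [467.8, 292.5, 65.9]
tcp_rot: [-3.14, 0.003, 0.972]
contact_force: [0.8, -0.6, 0.2]
grip_width: 91.6
t 28.35 pos [467.8 292.5  65.9] yaw 0.972 w 91.6
dp [0.0007 0.0018 0.0629] rot [-0.002  0.003  0.002]
```

```bash
python3 -m pendant '{"dp":[[0,0.001,0.015],[0,0.001,0.03],[0,0.001,0.045],[0,0.001,0.057],[0,0.001,0.063],[0,0.001,0.063]],"rotation":[[0,0,0],[0,0,0],[0,0,0],[0,0,0],[0,0,0],[0,0,0]]}' 0.0918 | egrep 'pos|contact'
python3 -m pendant '{"dp":[[0,0,0],[0,0,0],[0,0,0],[0,0,0],[0,0,0],[0,0,0]],"rotation":[[0,0,0],[0,0,0],[0,0,0],[0,0,0],[0,0,0],[0,0,0]]}' 0.05| egrep 'pos|force|wid'; python3 go.py 615.2 -131.1 84 1.642
```

```text
tool_pos: [470.1, 291.4, 4.0]
contact_force: [1.4, 0.2, 0.5]
tool_pos: [470.5, 291.6, 4.7]
contact_force: [-0.3, -0.2, 2.6]
grip_width: 62.0
finger_force: 30.0
t 29.85 pos [470.5 291.6   4.7] yaw 0.97 w 62.0
dp [-0.2668  0.3584 -0.0794] rot [ 0.    -0.    -0.672]
```

```bash
python3 -m pendant '{"dp":[[0,0,-0.015],[0,0,-0.04],[0,0,-0.065],[-0.005,0.007,-0.08],[-0.02,0.027,-0.08],[-0.045,0.06,-0.08],[-0.07,0.094,-0.08],[-0.095,0.128,-0.08]],"rotation":[[0,0,0],[0,0,0],[0,0,0],[0,0,0],[0,0,-0.08],[0,0,-0.17],[0,0,-0.26],[0,0,-0.35]]}' 0.05 | egrep 'pos|force|wid'
python3 go.py 615.2 -131.1 84 1.642
```

```text
tool_pos: [522.3, 139.0, 84.6]
contact_force: [0.5, -0.1, -0.9]
grip_width: 62.3
finger_force: 30.0
t 30.85 pos [522.3 139.   84.6] yaw 1.323 w 62.3
dp [-0.239   0.1563  0.0006] rot [-0.     0.    -0.319]
```

```bash
python3 -m pendant '{"dp":[[-0.035,0.023,0],[-0.07,0.046,0],[-0.105,0.069,0],[-0.14,0.092,0],[-0.175,0.114,0],[-0.205,0.134,0],[-0.225,0.147,0],[-0.232,0.152,0]],"rotation":[[0,0,-0.06],[0,0,-0.12],[0,0,-0.18],[0,0,-0.24],[0,0,-0.3],[0,0,-0.319],[0,0,-0.319],[0,0,-0.319]]}' 0.05 | egrep 'pos|force|wid'
python3 -m pendant '{"dp":[[0,0,0],[0,0,0],[0,0,0]],"rotation":[[0,0,0],[0,0,0],[0,0,0]]}' | egrep 'contact'; python3 go.py 615.2 -131.1 8.7 1.642
```

```text
tool_pos: [611.7, -122.9, 84.3]
contact_force: [-0.0, 0.6, -0.3]
grip_width: 62.3
finger_force: 30.0
contact_force: [-0.2, -0.1, 0.8]
t 32.23 pos [ 611.6 -120.6   84.5] yaw 1.64 w 62.3
dp [-0.0107  0.0028  0.0758] rot [-0.    -0.    -0.002]
```

```bash
python3 -m pendant '{"dp":[[-0.01,0.003,0.01],[-0.011,0.003,0.03],[-0.011,0.003,0.048],[-0.011,0.003,0.062],[-0.011,0.003,0.07],[-0.011,0.003,0.074],[-0.011,0.003,0.074]],"rotation":[[0,0,0],[0,0,0],[0,0,0],[0,0,0],[0,0,0],[0,0,0],[0,0,0]]}' 0.05 | egrep 'pos|contact'
python3 -m pendant '{"dp":[[0,0,0.0015],[0,0,0.0025],[0,0,0.0025]],"rotation":[[0,0,0],[0,0,0],[0,0,0]]}' | egrep 'pos|contact'
```

```text
tool_pos: [615.6, -132.5, 10.5]
contact_force: [0.2, 0.6, 0.3]
tool_pos: [615.9, -132.6, 8.7]
contact_force: [-0.1, -0.0, 5.0]
```

The orange cup is seated, with contact at exactly the predicted height. I'll release it and head for the red cup.

```bash
python3 -m pendant '{"dp":[[0,0,-0.0005],[0,0,-0.0005],[0,0,-0.0005],[0,0,-0.03],[0,0,-0.08],[0,0,-0.085],[0,0,-0.085]],"rotation":[[0,0,0],[0,0,0],[0,0,0],[0,0,0],[0,0,0],[0,0,0],[0,0,0]]}' 0.0918 | egrep 'pos|contact|wid'
python3 go.py 453 422 90 1.571
```

```text
tool_pos: [615.3, -132.4, 92.8]
contact_force: [-0.4, -0.0, 0.7]
grip_width: 91.5
t 34.35 pos [ 615.3 -132.4   92.8] yaw 1.639 w 91.5
dp [ 0.5642 -0.1243  0.0028] rot [ 0.    -0.     0.068]
```

```bash
python3 -m pendant '{"dp":[[0.02,-0.004,0],[0.06,-0.013,0],[0.11,-0.024,0],[0.16,-0.035,0],[0.21,-0.046,0],[0.26,-0.057,0],[0.31,-0.068,0],[0.36,-0.079,0]],"rotation":[[0,0,0],[0,0,0],[0,0,0.02],[0,0,0.04],[0,0,0.068],[0,0,0.068],[0,0,0.068],[0,0,0.068]]}' 0.0918 | egrep 'pos|contact'
python3 -m pendant '{"dp":[[0.05,-0.011,0],[0.1,-0.023,0],[0.15,-0.035,0],[0.18,-0.042,0],[0.2,-0.046,0],[0.2,-0.046,0],[0.2,-0.046,0]],"rotation":[[0,0,0],[0,0,0],[0,0,0],[0,0,0],[0,0,0],[0,0,0],[0,0,0]]}' | egrep 'pos|contact'
python3 go.py 453 422 3 1.571
```

```text
tool_pos: [509.7, 223.5, 91.6]
contact_force: [0.7, -0.5, 0.5]
tool_pos: [466.3, 420.2, 92.5]
contact_force: [0.0, 0.2, 0.1]
t 36.23 pos [466.3 420.2  92.5] yaw 1.57 w 91.6
dp [ 0.0019 -0.0132  0.0895] rot [-0.001  0.001 -0.001]
```

```bash
python3 -m pendant '{"dp":[[0.002,-0.013,0],[0.002,-0.013,0.02],[0.002,-0.013,0.045],[0.002,-0.013,0.065],[0.002,-0.013,0.08],[0.002,-0.013,0.089],[0.002,-0.013,0.089]],"rotation":[[0,0,0],[0,0,0],[0,0,0],[0,0,0],[0,0,0],[0,0,0],[0,0,0]]}' 0.0918 | egrep 'pos|contact'
python3 -m pendant '{"dp":[[0,0,0],[0,0,0],[0,0,0],[0,0,0],[0,0,0],[0,0,0]],"rotation":[[0,0,0],[0,0,0],[0,0,0],[0,0,0],[0,0,0],[0,0,0]]}' 0.05| egrep 'pos|force|wid'; python3 go.py 608.4 163.8 84 1.636
```

```text
tool_pos: [453.0, 423.0, 3.7]
contact_force: [-1.0, -0.6, -1.0]
tool_pos: [453.5, 423.5, 4.3]
contact_force: [-0.2, -0.1, 3.0]
grip_width: 62.0
finger_force: 30.0
t 37.85 pos [453.5 423.5   4.3] yaw 1.571 w 62.0
dp [-0.2596  0.155  -0.0797] rot [ 0.001 -0.    -0.065]
```

```bash
python3 -m pendant '{"dp":[[0,0,-0.015],[0,0,-0.04],[0,0,-0.065],[-0.005,0.003,-0.08],[-0.03,0.016,-0.08],[-0.065,0.036,-0.08],[-0.1,0.056,-0.08],[-0.135,0.078,-0.08]],"rotation":[[0,0,0],[0,0,0],[0,0,0],[0,0,0],[0,0,0],[0,0,0],[0,0,0],[0,0,0]]}' 0.05 | egrep 'pos|force|wid'
python3 -m pendant '{"dp":[[-0.035,0.02,0],[-0.07,0.042,0],[-0.1,0.062,0],[-0.118,0.072,0],[-0.125,0.077,0],[-0.125,0.077,0],[-0.125,0.077,0]],"rotation":[[0,0,0],[0,0,-0.03],[0,0,-0.065],[0,0,-0.065],[0,0,-0.065],[0,0,-0.065],[0,0,-0.065]]}' 0.05 | egrep 'pos|force|wid'
python3 go.py 608.4 163.8 8.3 1.636
```

```text
tool_pos: [531.6, 286.8, 84.1]
contact_force: [0.8, -0.1, -1.0]
grip_width: 62.2
finger_force: 30.0
tool_pos: [607.6, 164.4, 83.9]
contact_force: [-0.1, 0.2, -0.6]
grip_width: 62.3
finger_force: 30.0
t 39.73 pos [607.6 164.4  83.9] yaw 1.637 w 62.3
dp [-0.0007  0.0008  0.0756] rot [-0.    -0.     0.001]
```

```bash
python3 -m pendant '{"dp":[[-0.001,0.001,0.01],[-0.001,0.001,0.03],[-0.001,0.001,0.048],[-0.001,0.001,0.062],[-0.001,0.001,0.07],[-0.001,0.001,0.074],[-0.001,0.001,0.074]],"rotation":[[0,0,0],[0,0,0],[0,0,0],[0,0,0],[0,0,0],[0,0,0],[0,0,0]]}' 0.05 | egrep 'pos|contact'
python3 -m pendant '{"dp":[[0,0,0.001],[0,0,0.002],[0,0,0.002]],"rotation":[[0,0,0],[0,0,0],[0,0,0]]}' | egrep 'pos|contact'
```

```text
tool_pos: [609.4, 162.4, 10.0]
contact_force: [0.6, 0.2, -1.4]
tool_pos: [609.6, 162.4, 8.3]
contact_force: [0.3, 0.0, 0.5]
```

```bash
python3 -m pendant '{"dp":[[0,0,0.001],[0,0,0.001]],"rotation":[[0,0,0],[0,0,0]]}' | egrep 'pos|contact'
```

```text
tool_pos: [609.7, 162.5, 8.3]
contact_force: [-1.3, -0.2, 8.1]
```

Seated (8 N). I'll release, lift, and move clear to the left for a final look.

```bash
python3 -m pendant '{"dp":[[0,0,-0.0005],[0,0,-0.0005],[0,0,-0.0005],[0,0,-0.03],[0,0,-0.08],[0,0,-0.11],[0,0,-0.12],[0,0,-0.12]],"rotation":[[0,0,0],[0,0,0],[0,0,0],[0,0,0],[0,0,0],[0,0,0],[0,0,0],[0,0,0]]}' 0.0918 | egrep 'pos|contact|wid'
python3 -m pendant '{"dp":[[0.03,-0.02,0],[0.08,-0.05,0],[0.13,-0.08,0],[0.18,-0.12,0],[0.23,-0.15,0],[0.26,-0.18,0],[0.27,-0.19,0],[0.27,-0.19,0]],"rotation":[[0,0,0],[0,0,0],[0,0,0],[0,0,0],[0,0,0],[0,0,0],[0,0,0],[0,0,0]]}' | egrep 'pos|contact'
python3 -c "
from h import *
c=cap('top');O.clear();O.update(red=(240,195,285,245,165,190,120,100,69),orange=(335,195,375,245,5,18,120,100,69),slide=(260,195,320,245,45,80,80,140,39),bottle=(300,195,332,245,45,80,60,100,62),carton=(352,195,415,240,95,120,30,190,74),white=(400,260,435,292,0,180,0,140,65))
meas(c)
cv2.imwrite('pics/fin.png',np.vstack([cv2.resize(c['pixels'][190:310,230:480],(750,360),interpolation=cv2.INTER_CUBIC),cv2.resize(cap('scene')['pixels'][180:260,200:450],(750,240))])[:,:,::-1])"
```

```text
tool_pos: [609.1, 162.4, 126.5]
contact_force: [0.8, 0.2, -0.2]
grip_width: 91.7
tool_pos: [401.5, 419.2, 125.7]
contact_force: [1.6, -0.5, -0.2]
red c [608.7 161.6] size [61.7 59.2] ang 66.19 px [249 209] [269 230]
orange c [ 613.5 -132.7] size [59.  61.5] ang 23.24 px [345 210] [365 230]
slide c [613.   75.5] size [63.4 77.4] ang 1.25 px [275 211] [300 231]
bottle c [619.7  -7.9] size [15.7 15.2] ang 0.95 px [312 215] [317 220]
carton c [ 622.  -220.3] size [ 63.4 146.2] ang 3.77 px [360 206] [409 227]
white c [ 445.  -316.2] size [65.7 66.4] ang 89.01 px [406 265] [428 287]
```

View pics/fin.png

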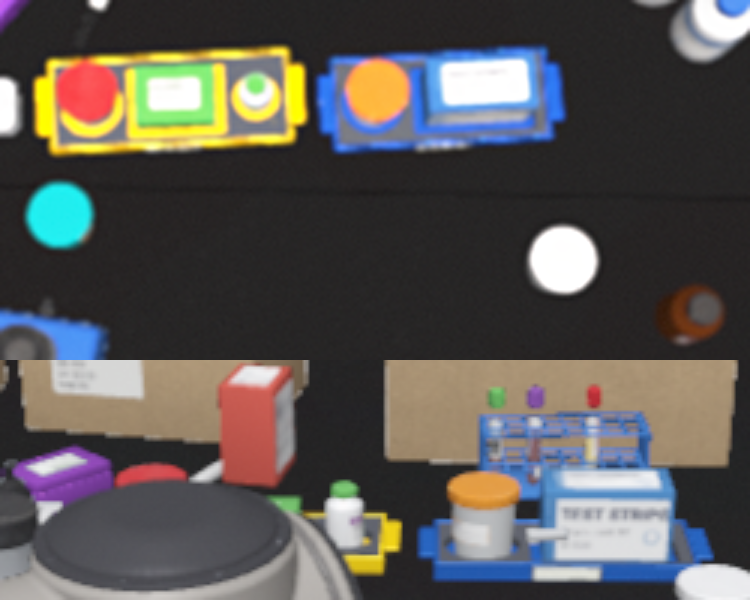

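All five things stand upright in their recesses. Measured positions are within about 3 mm of the recess centres, except the carton: its mask ran into the blue tray, so for that one I rely on its contact height and its square look. The white cup reads exactly where it started, and the brown bottle still stands in place. I'll hand the job in.

```bash
python3 -c "
from plant import workorder
print(workorder.close_job())"
```

```text
the job is handed in; nothing more can be done
None
```

The job is handed in (the system returned no verdict): all five kit items look upright and seated in their recesses in the final pictures, and the white-lidded cup and brown bottle were left where they stood.

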